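Tip soap balls from a brittle scoop into the ceramic bowl

ROBOT

A 7-joint arm with a two-finger parallel gripper is mounted at the origin on the work surface. World frame = base frame: x ahead of the robot, y to its left, z up, the work surface at z = 0. Lengths are in m, angles in rad, forces in N, time in s.
With the tool pointing down it reaches from about 0.425 to 1.025 m from the base axis. Payload 9.4 kg.
Tool frame: the origin (TCP) lies at the very end of the fingers, on their centre line; the grasp point (between the pads) lies r.hold_point_z behind it (r.hold_point_z is the distance from the TCP to the grasp point, in m); z points along the fingers, y is the line along which they close (so a half turn about z gives the same grasp; the last joint's range is limited). The gripper opens to 93 mm and grips with 3 to 60 N. Pads are 15 mm wide; open, the fingers measure 128 mm over their backs; the gripper's body (75 mm by 188 mm) begins 65 mm behind the grasp point.
Start: joints at [1.118, 0.599, -0.003, 1.599, 0.002, 0.943, -0.08], TCP at [0.266, -0.674, 0.219] pointing down, gripper open.
Joint ranges: [-2.57, 2.57], [-0.35, 1.97], [-1.29, 1.29], [0.11, 2.56], [-1.05, 4.19], [0.11, 1.86], [-2.63, 2.63]. Speed limits (rad/s): [2.22, 2.22, 3.01, 3.01, 3.14, 3.14, 3.14].

INTERFACE

Orientations are given as a unit quaternion [w, x, y, z].
In Python, from cell import r gives the robot as it stands. The module is installed in compiled form; this text tells all that it offers.
- The arm moves only by the tool step_arm, never from a script. Its argument "targets" is a list of rows, each a list of 5 numbers: the opening, from -1 (shut) to 1 (fully open), then the shift along the tool's x, y, z in mm, then the turn about the tool's z in rad. A call has 1 to 20 rows; each row shifts and turns the commanded pose from where the row before left it, along the tool's axes as they then stand; what a row does not reach is not made up. A row lasts 1/8 s, in which the tool goes at most 62.5 mm and 10.7 degrees, less where a joint would pass 70% of its speed; a pose out of reach is approached as far as the arm can. A call is refused whole if a number of a shift passes 62.5 or a number of a turn 0.188, either way. A call with a gripper value outside its range is refused whole. The fingers move at their own pace and stop on an object; "squeeze" is the grip in N (left out, the last holds). Time passes only in rows, so rows that do not move let the fingers close. It gives the time, the measured TCP pose, the force, the opening and the grip force at its end, in the units of the state.
- r.state(): the state, without advancing time (a new reading comes with each control period).
- r.get_image(name): name is "scene" or "top"; returns (picture, depth): 480x640x3 uint8, blue, green, red; 480x640 float32, m along the optical axis (not along the pixel's ray), 0 where there is no reading.
- r.camera_params(name): a dict with "camera_matrix" (3x3 intrinsics, pixels), "camera_from_world" (4x4, takes a point from world to camera coordinates). Camera axes: x right, y up, looking along -z (the intrinsics and any distortion apply to the point x, -y, -z); pixel columns grow to the right and rows downward; lengths in m; the calibration is good to about 2 mm. A picture is of the moment at which its call begins. camera_params takes no time and is no camera call.
- r.sign_off(): hands the job in; it is judged then, once.
The state is a dict: "time_s": time; "q": joint angles; "joint_velocities": joint speeds; "effort": joint torques, N m; "position": TCP position; "ee_rot": TCP orientation; "ft_force": force on the tool from outside, world axes, zero at the start; "ft_torque": the same for the moment, N m; "width": finger opening in m; "grasp_force": force on a finger pad.
Only numpy, scipy, OpenCV 4.12 (cv2) and the standard library are available. Lean on these libraries where they do the work, as an engineer would, in place of code of your own. Each camera call takes 0.05 s, during which the arm holds its last target. There are 200 camera calls.

TASK

Lift the loaded plastic scoop by its hoop handle and carry it level to the ceramic bowl, then tip both soap balls into the bowl from just above its rim, without spilling them or touching them with the gripper. Handle it gently: the thin, hollow handle cracks if gripped with more than about 20 N, the soap chips if it is dropped from more than a few centimetres above the rim, and neither the scoop nor the arm may knock the bowl. Then set the empty scoop gently down, upright, back on the rubber mat and let go of it, leaving the other things on the bench alone.

Things in the scene. Friction and masses are not known exactly. Their poses are not given: they have to be found in the camera images.
- scoop: Loose flat pale-grey plastic scoop, 0.10-0.18 kg. Origin: centre of underside, z up. Pan 96 mm (x) by 148 mm (y), floor 4 mm thick; back (+x) and side walls 30 mm high. The mouth (-x) is open. A 2 mm rib across the floor, from x -12 to -6 mm, keeps the balls at the back; they roll over it and out once the mouth is tipped down by about 21 degrees (sooner if jolted).
- scoop_grip (a point): Centre of the hoop's straight level bar, 105 mm above the scoop's underside, over the pan's centre (axes as the scoop's). Flat-sided bar 16 mm wide (x), 20 mm high (z), 148 mm free length (y): pinch it from above, fingers closing along the scoop's x. 29 mm free between its underside and the balls' tops. The loaded scoop hangs balanced there.
- scoop_mouth (a point): Middle of the open mouth's floor edge: 48 mm towards -x from the scoop's origin, 4 mm above its underside (axes as the scoop's). It roughly faces the robot at the start. The hoop's uprights stand at mid-side, 160 mm over all.
- ball0_center (a point): Centre of a loose soap ball, pale olive, 62 mm in diameter, 45 to 80 g; it starts in the scoop's pan, on the +y side, and can roll.
- ball1_center (a point): Centre of the second, identical soap ball; it starts in the scoop's pan, on the -y side.
- bowl: Loose white ceramic bowl, round, 200 mm across the rim, 55 mm high, wall 5 mm, 0.8 kg. Origin: centre of the underside, z up.
- mat: Black rubber mat fixed to the bench, 200 mm (x) by 220 mm (y), 4 mm thick, on which the scoop starts. Origin: centre of the underside (on the bench).
- detergent: Bystander: white bottle, 72 mm in diameter, 130 mm high, standing on the far side of the bench. Origin: centre of the underside.
- cup: Bystander: clear plastic cup, 72 mm across, 75 mm high, on the left. Origin: centre of the underside.
- brush: Bystander: flat brush with a wooden handle, 200 mm long (x), 42 mm wide, 20 mm high, lying on the bench on the right. Origin: middle of its length, on the bench.
There are look-alikes about, which are no part of the job. What is shaped like the part that bears ball0_center but blue or red is not meant.

How it is judged:
On the way, in this order (a step that is already met when the one before it is completed fails the run):
1. the scoop is lifted clear of the mat, level, with both balls in it (height (world z) of scoop above 0.04 m and angle between scoop's own z axis and vertical below 0.3 rad and x of ball0_center in the frame of scoop between -0.055 and 0.055 m and z of ball0_center in the frame of scoop between 0.025 and 0.06 m and y of ball0_center in the frame of scoop between -0.08 and 0.08 m and x of ball1_center in the frame of scoop between -0.055 and 0.055 m and z of ball1_center in the frame of scoop between 0.025 and 0.06 m and y of ball1_center in the frame of scoop between -0.08 and 0.08 m), for 0.2 s.
2. both balls lie in the bowl while the scoop is still held up (horizontal distance between each of ball0_center, ball1_center and bowl below 0.085 m and height (world z) of each of ball0_center, ball1_center below 0.085 m and height (world z) of scoop_grip above 0.13 m), for 0.2 s.
At the end, for the whole second after the job is handed in: Both balls lie in the bowl (centres within 85 mm of its axis and below 85 mm); the bowl is within 30 mm of where it stood; the scoop stands upright (within 0.1 rad) and at rest on the mat, its centre within 60 mm of the mat's centre (horizontal distance between each of ball0_center, ball1_center and bowl below 0.085 m and height (world z) of each of ball0_center, ball1_center below 0.085 m and horizontal distance between scoop and mat below 0.06 m and angle between scoop's own z axis and vertical below 0.1 rad and height (world z) of scoop below 0.015 m and distance of bowl from where it was at the start of the episode below 0.03 m and linear speed of each of scoop, bowl below 0.02 m/s); the robot touches nothing.
It fails at once if the scoop's handle is squeezed or pushed too hard (over 25 N on each finger, 50 N for both together) (contact force between the fingers and scoop above 50 N).
It fails at once if the scoop or the robot knocks the bowl (over 6 N), or the scoop is banged down on the mat (over 25 N) (contact force between any of scoop, the fingers, the arm and bowl above 6 N or contact force between scoop and mat above 25 N).
It fails at once if a soap ball is dropped from too high (it leaves the scoop more than about 70 mm above the bowl's rim) ((distance between ball0_center and scoop above 0.078 m and height (world z) of ball0_center above 0.16 m) or (distance between ball1_center and scoop above 0.078 m and height (world z) of ball1_center above 0.16 m)).
It fails at once if a soap ball is spilled on the bench or mat, or touched by the gripper or arm (contact force between any of ball0, ball1 and the fingers above 0.3 N or contact force between any of ball0, ball1 and the arm above 0.3 N or (horizontal distance between ball0_center and bowl above 0.105 m and distance between ball0_center and scoop above 0.078 m and height (world z) of ball0_center below 0.05 m) or (horizontal distance between ball1_center and bowl above 0.105 m and distance between ball1_center and scoop above 0.078 m and height (world z) of ball1_center below 0.05 m)).
It fails at once if a bystander is moved more than 20 mm (distance of any of detergent, cup, brush from where it was at the start of the episode above 0.02 m).
It also fails if it takes over 67 s, if anything falls off the work surface, if the arm or the gripper's body presses on something with over 40 N, if the wrist force passes 120 N, or if a joint passes its speed limit or range.

## Working session

There is one attempt and no reset: what is moved stays moved. The work goes in short steps, Python scripts to look and compute and a tool call to move; the robot and the scene stay as the last step left them, time stands still between calls to the robot, and variables do not carry over. Pictures are saved under pics/ and viewed, at most 10 in all, crops included, and the job is handed in when it is done.

Besides the shell and the picture viewer there is one more tool, called after "Call:" as name([rows], argument=value, ...), one row to a line, values as JSON. step_arm: Moves the arm, as the interface text tells. Its arguments: {"type":"object","properties":{"targets":{"type":"array"},"squeeze":{"type":"number"}},"required":["targets"]}

```bash
mkdir -p pics
cat > h.py <<'E'
from cell import r
import cv2, numpy as np
def cap(n,tag):
    im,d=r.get_image(n); cv2.imwrite(f'pics/{tag}_{n}.png',im); np.savez(f'pics/{tag}_{n}.npz',im=im,d=d); return im,d
def cloud(n,d):
    p=r.camera_params(n);K=p["camera_matrix"];T=np.linalg.inv(p["camera_from_world"])
    v,u=np.mgrid[:480,:640]; x=(u-K[0,2])/K[0,0]*d; y=(v-K[1,2])/K[1,1]*d
    P=np.stack([x,-y,-d,np.ones_like(d)],-1)@np.array(T).T
    P=P[...,:3]; P[d==0]=np.nan; return P
E
python3 - <<'E'
from h import *
for n in("scene","top"):
    im,d=cap(n,'a'); p=r.camera_params(n); print(n,p, (d>0).mean())
print(r.state(), r.hold_point_z)
E
```

```text
scene {'camera_matrix': array([[547.17549619,   0.        , 322.5478782 ],
       [  0.        , 547.17549619, 237.12239251],
       [  0.        ,   0.        ,   1.        ]]), 'camera_from_world': array([[ 0.64474747,  0.76418257,  0.01804717, -0.39041188],
       [-0.50245229,  0.40589448,  0.76340774,  0.23980157],
       [ 0.57605764, -0.50127305,  0.64566472, -1.88865363],
       [ 0.        ,  0.        ,  0.        ,  1.        ]])} 0.9849869791666667
top {'camera_matrix': array([[596.83284576,   0.        , 314.02690755],
       [  0.        , 596.83284576, 232.87435375],
       [  0.        ,   0.        ,   1.        ]]), 'camera_from_world': array([[ 0.02511096, -0.99951294,  0.01852899, -0.02280027],
       [ 0.98174331,  0.02815182,  0.18811577, -0.63111149],
       [-0.18854578,  0.01346694,  0.98197206, -1.7313442 ],
       [ 0.        ,  0.        ,  0.        ,  1.        ]])} 0.9960970052083333
{'time_s': 0.1, 'q': array([ 1.11832921,  0.60005462, -0.00255259,  1.60000356,  0.00179912,
        0.94287293, -0.07980047]), 'joint_velocities': array([-1.39354823e-03, -1.30795378e-03,  5.61890867e-04, -3.01267067e-03,
        1.27747978e-03,  1.16559667e-03,  5.25231677e-05]), 'effort': array([ 4.53728397e-03, -7.66564751e+01,  1.50195200e+00, -2.52940625e+01,
       -5.22721536e-02,  1.35691417e-02,  3.08250867e-05]), 'position': array([ 0.26591221, -0.67404144,  0.21785585]), 'ee_rot': array([-6.42556365e-04,  9.82395449e-01,  1.86812032e-01, -1.83052505e-04]), 'ft_force': array([ 0.01553115, -0.39754055,  0.07468355]), 'ft_torque': array([-0.02398549, -0.03969227,  0.00862164]), 'grasp_force': 0.0, 'width': 0.09333270958534211} 0.0188
```

View pics/a_top.png

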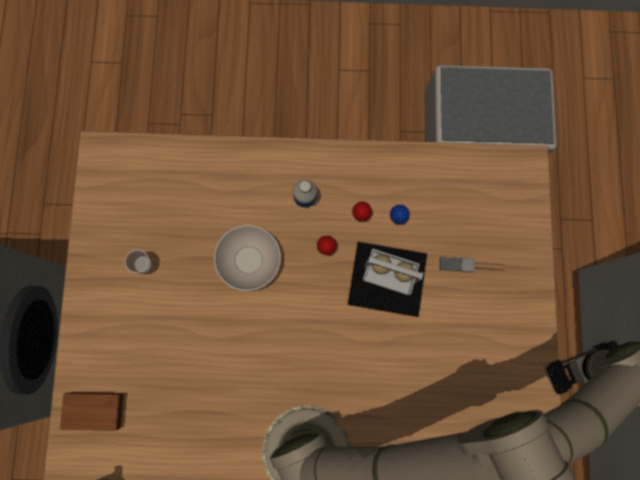

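View pics/a_scene.png

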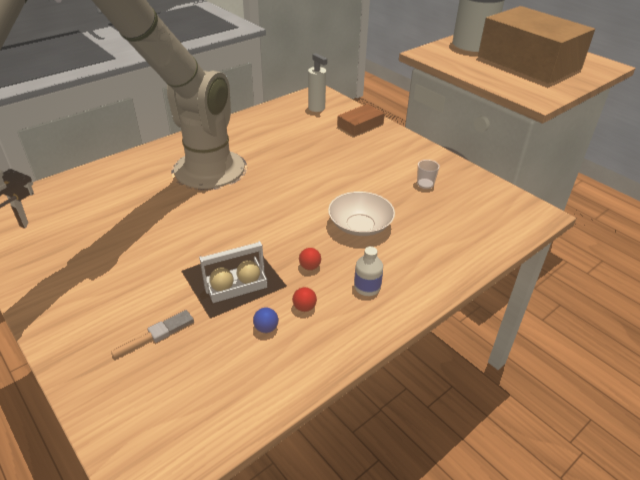

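The top view shows the scoop on the black mat: bar from (367,257) to (422,277), mat centre near (388,279). The bowl is at (248,259), with a red ball between them at (327,245), and the cup is at (140,262). The scene view shows the same layout: bar (203,262) to (262,248), bowl (361,215). Next I'll measure positions.

```bash
cat > m.py <<'E'
from h import *
import sys
tag=sys.argv[1]
for n in("top","scene"):
    z=np.load(f'pics/{tag}_{n}.npz'); im,d=z['im'],z['d']; P=cloud(n,d); hsv=cv2.cvtColor(im,cv2.COLOR_BGR2HSV)
    X,Y,Z=P[...,0],P[...,1],P[...,2]
    def reg(x0,x1,y0,y1,z0,z1): return (X>x0)&(X<x1)&(Y>y0)&(Y<y1)&(Z>z0)&(Z<z1)
    print(n)
    box=(0.35,0.75,-0.4,-0.08) if len(sys.argv)<3 else eval(sys.argv[2])
    m=reg(*box,.095,.2)&(hsv[...,1]<70)
    Q=P[m]; print(' bar n',len(Q),'zpct',np.percentile(Q[:,2],[5,25,50,75,95]).round(4))
    rc=cv2.minAreaRect((Q[:,:2]*1000).astype(np.float32)); print('  rect mm',rc)
    c,v=np.linalg.eigh(np.cov(Q[:,:2].T)); print('  mean',Q.mean(0).round(4),'axis',v[:,1].round(3))
    k=reg(.3,.8,-.45,0,-.01,.012)&(hsv[...,2]<50)
    if k.sum()>50:
        Q=P[k]; print(' mat',cv2.minAreaRect((Q[:,:2]*1000).astype(np.float32)),np.median(Q[:,2]))
    k=reg(.3,.9,.0,.4,.047,.065)&(hsv[...,1]<60)
    Q=P[k]; A=np.c_[2*Q[:,:2],np.ones(len(Q))]; s=np.linalg.lstsq(A,(Q[:,:2]**2).sum(1),rcond=None)[0]
    print(' bowl',len(Q),s[:2].round(4),'R',np.sqrt(s[2]+s[:2]@s[:2]).round(4),'zmax',np.percentile(Q[:,2],[50,98]).round(4), cv2.minEnclosingCircle((Q[:,:2]*1000).astype(np.float32)))
    for nm,lo,hi,b in(("olive",(18,60,60),(35,255,255),(*box,.02,.2)),("red",(0,150,60),(6,255,255),(.3,.9,-.4,.1,.01,.2)),("blue",(105,120,60),(125,255,255),(.3,1,-.4,.1,.01,.2))):
        k=(cv2.inRange(hsv,lo,hi)>0)&reg(*b)
        N,L,S,C=cv2.connectedComponentsWithStats(k.astype(np.uint8))
        for i in range(1,N):
            if S[i,4]>30: Q=P[L==i]; print(' ',nm,S[i,4],'mean',Q.mean(0).round(3),'zmax',Q[:,2].max().round(3))
E
python3 m.py a
```

```text
top
 bar n 357 zpct [0.107  0.115  0.1188 0.1215 0.1245]
  rect mm ((526.081298828125, -242.5030975341797), (160.0185089111328, 21.704071044921875), 74.83146667480469)
  mean [ 0.5261 -0.2426  0.1177] axis [0.283 0.959]
 mat ((507.3192138671875, -234.94012451171875), (215.46139526367188, 196.27113342285156), 81.92897033691406) 0.0043448783378964295
 bowl 501 [0.5744 0.1717] R 0.104 zmax [0.0527 0.0624] ((610.7744140625, 133.80039978027344), 178.15940856933594)
  olive 74 mean [ 0.561 -0.212  0.068] zmax 0.127
  olive 76 mean [ 0.541 -0.281  0.067] zmax 0.118
  olive 105 mean [ 0.528 -0.203  0.056] zmax 0.077
  olive 110 mean [ 0.507 -0.272  0.055] zmax 0.07
  red 272 mean [ 0.705 -0.149  0.052] zmax 0.071
  red 279 mean [ 0.597 -0.044  0.053] zmax 0.067
  blue 245 mean [ 0.699 -0.263  0.054] zmax 0.07
scene
 bar n 583 zpct [0.1    0.1056 0.1134 0.1165 0.1189]
  rect mm ((530.0531005859375, -243.16940307617188), (159.85919189453125, 27.46994972229004), 73.80144500732422)
  mean [ 0.5326 -0.2455  0.1111] axis [0.283 0.959]
 bowl 312 [0.6237 0.1396] R 0.1477 zmax [0.051  0.0618] ((637.1646118164062, 131.31752014160156), 201.42584228515625)
  olive 407 mean [ 0.561 -0.218  0.053] zmax 0.07
  olive 421 mean [ 0.54  -0.287  0.053] zmax 0.071
  red 340 mean [ 0.615 -0.054  0.046] zmax 0.065
  red 407 mean [ 0.723 -0.16   0.046] zmax 0.063
  blue 135 mean [ 0.711 -0.27   0.056] zmax 0.062
```

Run:
```python
from h import *
for n in("top","scene"):
    z=np.load(f'pics/a_{n}.npz'); P=cloud(n,z['d']); hsv=cv2.cvtColor(z['im'],cv2.COLOR_BGR2HSV); X,Y,Z=np.moveaxis(P,-1,0)
    k=(np.hypot(X-.57,Y-.13)<.13)&(Z>.049)&(Z<.07)&(hsv[...,1]<70)
    Q=P[k]; A=np.c_[2*Q[:,:2],np.ones(len(Q))]; s=np.linalg.lstsq(A,(Q[:,:2]**2).sum(1),rcond=None)[0]
    print(n,'bowl',len(Q),s[:2].round(4),'R',np.sqrt(s[2]+s[:2]@s[:2]).round(4),np.percentile(Q[:,2],[50,98]),cv2.minEnclosingCircle((Q[:,:2]*1000).astype(np.float32)))
    k=(X>.4)&(X<.65)&(Y>-.36)&(Y<-.12)&(Z>.113)&(Z<.13)&(hsv[...,1]<70)
    Q=P[k]; print(' bartop',len(Q),Q.mean(0).round(4),cv2.minAreaRect((Q[:,:2]*1000).astype(np.float32)))
    k=(X>.75)&(Y>-.05)&(Y<.15)&(Z>.03)&(Z<.2)|((Y>.35)&(Y<.55)&(X>.4)&(X<.75)&(Z>.02))
    Q=P[k]; print(' others',len(Q), np.nanmin(Q,0).round(3),np.nanmax(Q,0).round(3))
# target in tool axes
st=r.state(); print(st['position'])
```

```text
top bowl 266 [0.5534 0.1901] R 0.0937 [0.05380614 0.06280646] ((554.146240234375, 187.20765686035156), 98.11206817626953)
 bartop 297 [ 0.5266 -0.2428  0.1195] ((526.34716796875, -242.37405395507812), (159.55697631835938, 19.595813751220703), 74.21305847167969)
 others 548 [ 0.497 -0.012  0.021] [0.792 0.548 0.138]
scene bowl 134 [0.5566 0.1895] R 0.0953 [0.05180338 0.05589626] ((556.152587890625, 185.93980407714844), 98.66592407226562)
 bartop 303 [ 0.5306 -0.2442  0.1163] ((529.9606323242188, -243.11041259765625), (159.61819458007812, 27.25954246520996), 73.80144500732422)
 others 1260 [ 0.498 -0.014  0.02 ] [0.799 0.55  0.131]
[ 0.26591221 -0.67404144  0.21785585]
```

Call:
step_arm([
  [1,20,-15.5,0,0],
  [1,40,-30.5,0,0],
  [1,40,-30.5,0,0],
  [1,40,-30.5,0,0],
  [1,40,-30.5,0,0],
  [1,40,-30.5,0,0],
  [1,40,-30.5,0,0],
  [1,40,-30.5,0,0],
  [1,40,-30.5,0,0],
  [1,40,-30.5,0,0],
  [1,20,-15,0,0],
  [1,0,0,0,-0.15],
  [1,0,0,0,-0.15],
  [1,0,0,0,-0.15],
  [1,0,0,0,-0.15],
  [1,0,0,0,-0.15],
  [1,0,0,0,-0.165],
  [1,0,0,0,0],
], squeeze=15)

```text
time_s: 2.35
position: [0.5259, -0.244, 0.2183]
ee_rot: [-0.0, 0.799, 0.601, -0.0]
ft_force: [0.1, -0.8, 0.1]
width: 0.0931
grasp_force: 0.0
```

Run:
```python
from h import *
for n in("top","scene"):
    im,d=cap(n,'b'); P=cloud(n,d); hsv=cv2.cvtColor(im,cv2.COLOR_BGR2HSV); X,Y,Z=np.moveaxis(P,-1,0)
    k=(np.hypot(X-.555,Y-.187)<.125)&(Z>.046)&(Z<.07)&(hsv[...,1]<70)
    Q=P[k]
    if len(Q)<5: continue
    A=np.c_[2*Q[:,:2],np.ones(len(Q))]; s=np.linalg.lstsq(A,(Q[:,:2]**2).sum(1),rcond=None)[0]
    print(n,'bowl',len(Q),s[:2].round(4),'R',np.sqrt(s[2]+s[:2]@s[:2]).round(4),cv2.minEnclosingCircle((Q[:,:2]*1000).astype(np.float32)))
im=cv2.imread('pics/b_scene.png'); cv2.imwrite('pics/b_crop.png',cv2.resize(im[130:330,150:350],None,fx=3,fy=3,interpolation=cv2.INTER_CUBIC))
```

```text
top bowl 587 [0.5533 0.1909] R 0.0938 ((553.804443359375, 191.58522033691406), 99.29776763916016)
scene bowl 374 [0.5562 0.1901] R 0.0952 ((553.4551391601562, 189.81129455566406), 102.72608184814453)
```

View pics/b_crop.png

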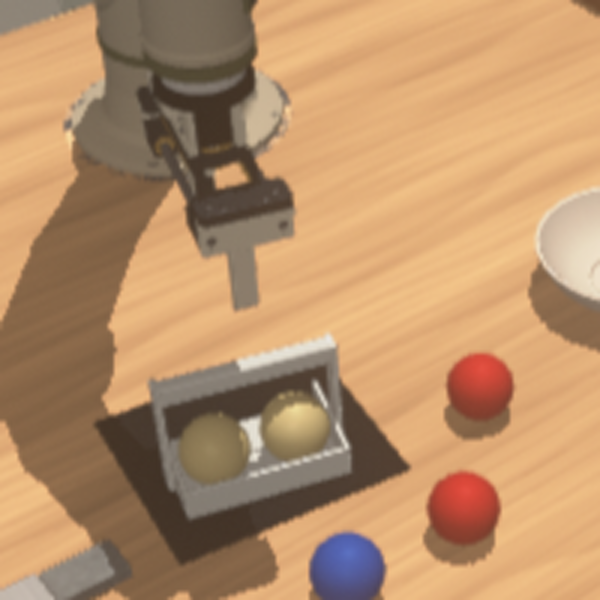

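The crop shows the gripper over the bar's middle, finger tip at (245,300) above bar (160,385)-(330,345), with both balls seated. Now I'll descend and close.

Call:
step_arm([
  [1,0,0,25,0],
  [1,0,0,35,0],
  [1,0,0,32,0],
  [1,0,0,20,0],
  [1,0,0,10,0],
  [1,0,0,5,0],
  [0.2,0,0,0,0],
  [-0.2,0,0,0,0],
  [-0.4,0,0,0,0],
  [-0.5,0,0,0,0],
  [-0.6,0,0,0,0],
  [-0.65,0,0,0,0],
  [-0.7,0,0,0,0],
  [-0.8,0,0,0,0],
  [-1,0,0,0,0],
  [-1,0,0,0,0],
], squeeze=10)

```text
time_s: 4.45
position: [0.5261, -0.2439, 0.0915]
ee_rot: [-0.0, 0.799, 0.602, -0.0]
ft_force: [-0.0, -0.3, -1.4]
width: 0.0157
grasp_force: 10.0
```

Call:
step_arm([
  [-1,0,0,0,0],
  [-1,0,0,0,0],
  [-1,0,0,-2,0],
  [-1,0,0,-5,0],
  [-1,0,0,-9,0],
  [-1,0,0,-13,0],
  [-1,0,0,-16,0],
  [-1,0,0,-16,0],
  [-1,0,0,-13,0],
  [-1,0,0,-10,0],
  [-1,0,0,-7,0],
  [-1,0,0,-4,0],
  [-1,0,0,-1,0],
  [-1,0,0,0,0],
  [-1,0,0,0,0],
], squeeze=15)

```text
time_s: 6.32
position: [0.5261, -0.2438, 0.1872]
ee_rot: [-0.0, 0.799, 0.602, -0.0]
ft_force: [0.7, -0.3, -1.4]
width: 0.016
grasp_force: 15.0
```

Run:
```python
from h import *
im,d=cap('scene','c'); cv2.imwrite('pics/c_crop.png',cv2.resize(im[130:330,150:350],None,fx=3,fy=3,interpolation=cv2.INTER_CUBIC)); print(r.state()['q'])
```

```text
[ 0.53115416  0.47637931 -0.27656774  1.95626078  0.18797508  0.73395121
 -0.1362533 ]
```

View pics/c_crop.png

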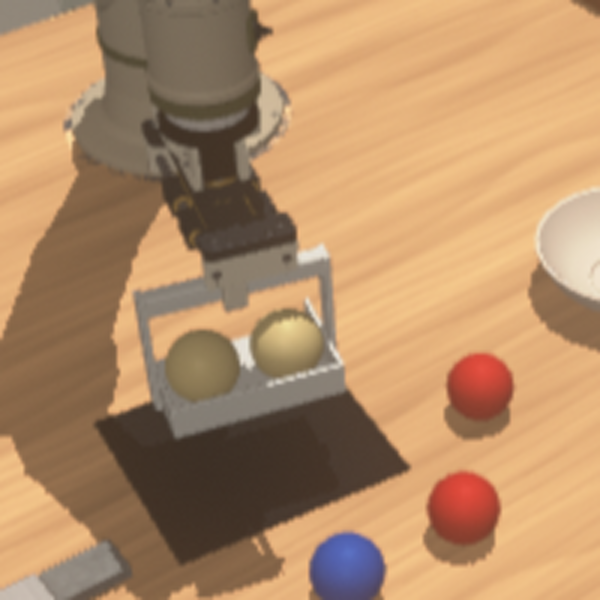

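The crop shows the scoop hanging level, clear of the mat, with both balls at (202,365) and (288,345) seated at the back. Next I'll turn the mouth toward the bowl and line up.

Call:
step_arm([
  [-1,0,0,0,0.05],
  [-1,0,0,0,0.1],
  [-1,0,0,0,0.14],
  [-1,0,0,0,0.14],
  [-1,0,0,0,0.14],
  [-1,0,0,0,0.14],
  [-1,0,0,0,0.14],
  [-1,0,0,0,0.14],
  [-1,0,0,0,0.14],
  [-1,0,0,0,0.1],
  [-1,0,0,0,0.06],
  [-1,2,-2,1,0],
  [-1,4,-4,2,0],
  [-1,5,-6,3,0],
  [-1,5,-7,3,0],
  [-1,5,-7,3,0],
  [-1,4,-5,2,0],
  [-1,2,-4,1,0],
  [-1,1,-2,0,0],
  [-1,0,0,0,0],
])

```text
time_s: 8.88
position: [0.5542, -0.2069, 0.1727]
ee_rot: [0.0, 1.0, 0.0, -0.0]
ft_force: [0.4, -0.5, -2.5]
width: 0.016
grasp_force: 15.0
```

Run:
```python
from h import *
im,d=cap('scene','d'); im2,_=cap('top','d'); 
a=cv2.resize(im[130:330,170:430],None,fx=1.5,fy=1.5); a=cv2.resize(im[130:330,170:430],(520,400)); b=cv2.resize(im2[200:320,200:440],(520,260)); 
cv2.imwrite('pics/d_crop.png',cv2.resize(np.vstack([a,b[:180]]),None,fx=1,fy=1)); print(r.state()['q'])
```

```text
[ 0.20051402  0.49590014  0.08808311  1.9605378  -0.06576921  0.68781224
 -1.24142003]
```

View pics/d_crop.png

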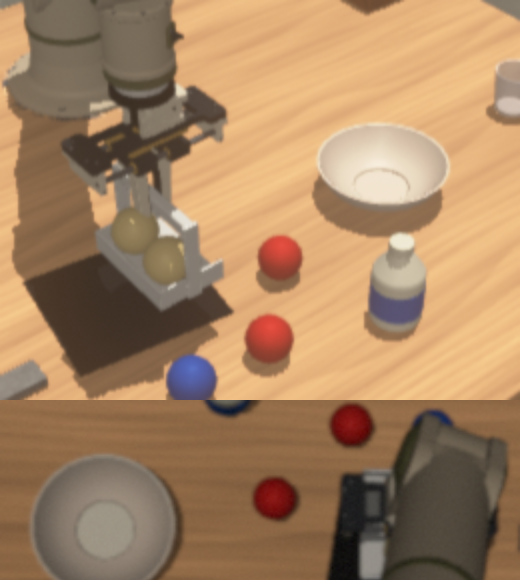

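The crop shows the balls at the back of the pan at (133,230) and (167,260), mouth facing the bowl at (382,165), with a clear path. The tool can't be tilted by these moves. So I'll bring the scoop mouth-first over the rim and stop sharply, so the balls roll over the rib and out.

Call:
step_arm([
  [-1,0,-4,0,0],
  [-1,0,-10,0,0],
  [-1,0,-18,0,0],
  [-1,0,-27,0,0],
  [-1,0,-36,0,0],
  [-1,0,-45,0,0],
  [-1,0,-53,0,0],
  [-1,0,-58,0,0],
  [-1,0,-58,0,0],
  [-1,0,0,0,0],
  [-1,0,0,0,0],
  [-1,0,0,0,0],
  [-1,0,0,0,0],
  [-1,0,0,0,0],
])

```text
time_s: 10.72
position: [0.5541, 0.1013, 0.1727]
ee_rot: [0.0, 1.0, -0.0, 0.0]
ft_force: [-0.0, -0.2, -1.9]
width: 0.0159
grasp_force: 15.0
```

Run:
```python
from h import *
im,d=cap('scene','e'); im2,_=cap('top','e')
a=cv2.resize(im[130:310,270:450],(560,560)); cv2.imwrite('pics/e_crop.png',a); print(r.state()['position'],r.state()['grasp_force'])
```

```text
[0.55402924 0.10164777 0.1726606 ] 14.999881535768509
```

View pics/e_crop.png

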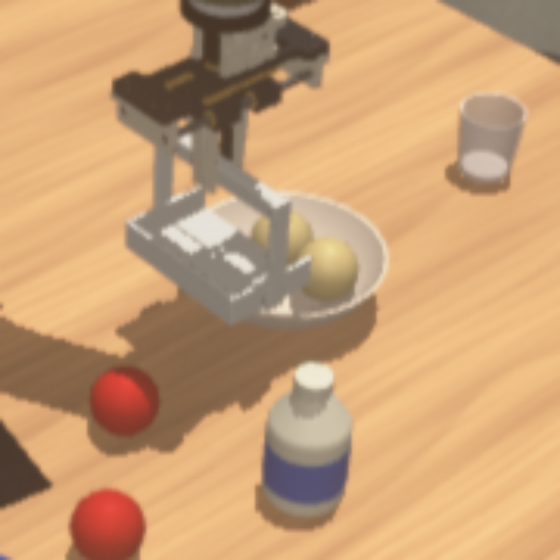

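The crop shows the scoop empty and both balls in the bowl at (283,235) and (328,268), with the cup and bottle untouched. Now I'll return the scoop to the mat.

Call:
step_arm([
  [-1,0,0,-4,0],
  [-1,0,0,-10,0],
  [-1,0,0,-12,0],
  [-1,0,0,-4,0],
  [-1,-3,8,0,0],
  [-1,-3,20,0,0],
  [-1,-3,35,0,0],
  [-1,-3,45,0,0],
  [-1,-3,50,0,0],
  [-1,-3,50,0,0],
  [-1,-3,45,0,0],
  [-1,-3,38,0,0],
  [-1,-3,28,0,0],
  [-1,-3,15,0,0],
  [-1,0,7,0,0],
  [-1,0,0,0,0],
])

```text
time_s: 12.82
position: [0.5242, -0.2387, 0.2025]
ee_rot: [-0.0, 1.0, 0.0, -0.0]
ft_force: [-0.3, 0.1, -1.3]
width: 0.0158
grasp_force: 15.0
```

Call:
step_arm([
  [-1,0,0,0,-0.05],
  [-1,0,0,0,-0.1],
  [-1,0,0,0,-0.14],
  [-1,0,0,0,-0.14],
  [-1,0,0,0,-0.14],
  [-1,0,0,0,-0.14],
  [-1,0,0,0,-0.14],
  [-1,0,0,0,-0.14],
  [-1,0,0,0,-0.14],
  [-1,0,0,0,-0.1],
  [-1,0,0,0,-0.06],
  [-1,0,0,0,0],
  [-1,0,0,10,0],
  [-1,0,0,20,0],
  [-1,0,0,20,0],
  [-1,0,0,10,0],
  [-1,0,0,5,0],
  [-1,0,0,0,0],
])

```text
time_s: 15.08
position: [0.5243, -0.2388, 0.1376]
ee_rot: [-0.0, 0.799, 0.602, -0.0]
ft_force: [-1.0, -0.3, -1.1]
width: 0.0159
grasp_force: 15.0
```

Run:
```python
from h import *
im,d=cap('scene','f'); im2,d2=cap('top','f')
for n in('scene','top'):
    z=np.load(f'pics/{"f" if n=="scene" else "f"}_{n}.npz'); P=cloud(n,z['d']); hsv=cv2.cvtColor(z['im'],cv2.COLOR_BGR2HSV)
    X,Y,Z=np.moveaxis(P,-1,0)
    k=(cv2.inRange(hsv,(16,50,60),(38,255,255))>0)&(np.hypot(X-.554,Y-.19)<.095)&(Z>.02)
    N,L,S,C=cv2.connectedComponentsWithStats(k.astype(np.uint8))
    for i in range(1,N):
        if S[i,4]>40: print(n,'ball',S[i,4],P[L==i].mean(0).round(3),P[L==i][:,2].max().round(3))
    k=(X>.35)&(X<.7)&(Y>-.4)&(Y<-.08)&(Z<.012)&(Z>-.01)&(hsv[...,2]<55)
    Q=P[k]; print(n,'mat',cv2.minAreaRect((Q[:,:2]*1000).astype(np.float32)))
cv2.imwrite('pics/f_crop.png',cv2.resize(im[150:330,160:420],(780,540)))
print(r.state()['position'],r.state()['ft_force'])
```

```text
scene ball 756 [0.556 0.177 0.047] 0.073
scene ball 98 [0.539 0.263 0.031] 0.047
scene mat ((0.0, 0.0), (0.0, 0.0), 0.0)
top ball 685 [0.557 0.185 0.058] 0.079
top mat ((548.630615234375, -217.1833953857422), (175.46240234375, 279.0935363769531), 83.49385833740234)
[ 0.52452272 -0.2389725   0.13807269] [ 0.0386834  -0.88338413 -1.19109167]
```

View pics/f_crop.png

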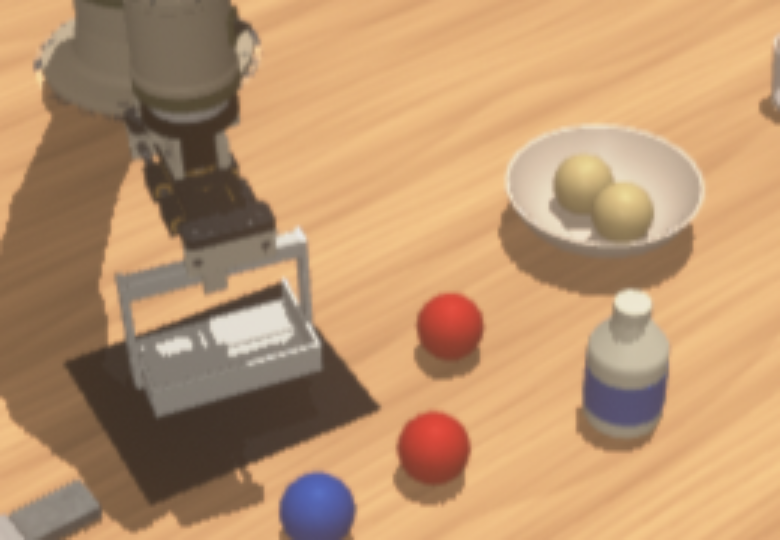

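The crop shows both balls at rest in the bowl and the scoop level over the mat. Lowering it gently.

Call:
step_arm([
  [-1,0,0,6,0],
  [-1,0,0,10,0],
  [-1,0,0,10,0],
  [-1,0,0,6,0],
  [-1,0,0,4,0],
  [-1,0,0,3,0],
  [-1,0,0,2,0],
  [-1,0,0,1,0],
  [-1,0,0,1,0],
  [-1,0,0,1,0],
  [-1,0,0,1,0],
  [-1,0,0,0,0],
])

```text
time_s: 16.68
position: [0.5242, -0.2388, 0.0925]
ee_rot: [-0.0, 0.799, 0.602, -0.0]
ft_force: [-0.4, -0.6, -1.1]
width: 0.0161
grasp_force: 15.0
```

Call:
step_arm([
  [-1,0,0,0.5,0],
  [-1,0,0,0.5,0],
  [-1,0,0,0,0],
])

```text
time_s: 17.05
position: [0.5242, -0.2389, 0.0916]
ee_rot: [0.0, 0.799, 0.602, -0.0]
ft_force: [-0.8, 0.6, 0.1]
width: 0.016
grasp_force: 15.0
```

Call:
step_arm([
  [-1,0,0,0,0],
  [-0.6,0,0,0,0],
  [-0.5,0,0,0,0],
  [-0.3,0,0,0,0],
  [0,0,0,0,0],
  [0.3,0,0,0,0],
  [0.3,0,0,0,0],
  [0.3,0,0,-5,0],
  [0.3,0,0,-15,0],
  [0.3,0,0,-30,0],
  [0.3,0,0,-40,0],
  [0.3,0,0,-40,0],
  [0.3,0,0,-30,0],
  [0.3,0,0,-10,0],
  [0.3,0,0,0,0],
  [0.3,0,0,0,0],
], squeeze=5)

```text
time_s: 19.05
position: [0.5236, -0.2387, 0.2605]
ee_rot: [-0.001, 0.799, 0.602, -0.001]
ft_force: [0.8, -0.5, 0.3]
width: 0.0606
grasp_force: 0.0
```

```bash
python3 - <<'E'
from h import *
im,d=cap('scene','g'); cap('top','g')
cv2.imwrite('pics/g_crop.png',cv2.resize(im[150:330,160:420],(780,540)))
E
python3 m.py g 2>&1 | grep -A2 -E "bar|mat" | head -8
```

```text
bar n 164 zpct [0.1053 0.1148 0.1183 0.1222 0.1258]
  rect mm ((536.8178100585938, -194.74050903320312), (71.55651092529297, 20.01179313659668), 76.17228698730469)
  mean [ 0.5357 -0.1933  0.1176] axis [0.275 0.961]
 mat ((510.25079345703125, -212.35159301757812), (170.29014587402344, 195.04208374023438), 82.37577819824219) 0.004059724782015439
 bowl 506 [0.5753 0.1719] R 0.1037 zmax [0.0526 0.0618] ((606.5652465820312, 136.7871856689453), 173.00572204589844)
  red 269 mean [ 0.705 -0.149  0.052] zmax 0.069
--
 bar n 569 zpct [0.0992 0.1063 0.1135 0.1165 0.1188]
```

View pics/g_crop.png

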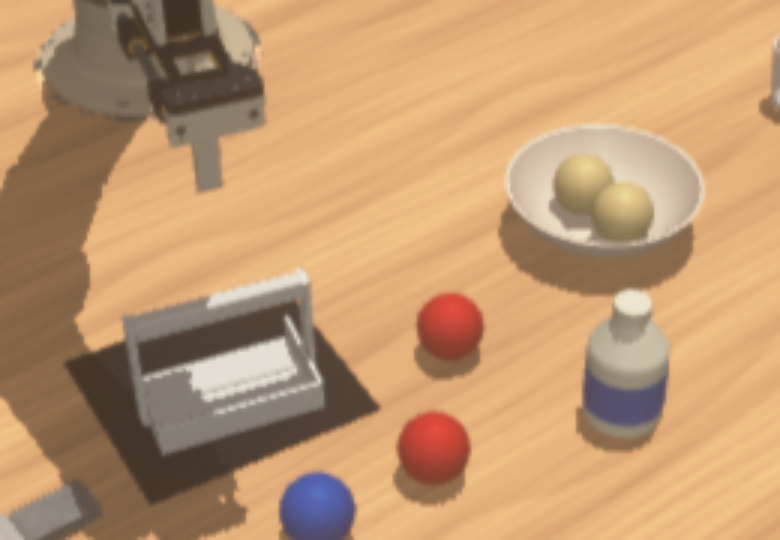

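The crop shows the scoop standing upright on the mat, released, with both balls in the bowl and the gripper clear.

```bash
python3 -c "
from cell import r
print(r.sign_off())"
```

```text
the job is handed in; nothing more can be done
None
```

Job handed in at about 19 s (no verdict was returned): both soap balls are in the bowl and the empty scoop is upright and released on the mat; because the moves cannot tilt the tool, the balls were rolled out by stopping the level scoop sharply, its underside about 30 mm above the rim, rather than by tipping it.

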